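Make room in the cologne row and stand the fifth bottle in it

TASK

Put the loose cologne bottle with the longer cap away in the middle of the row in the wooden rack: nudge the two left bottles fully home against the left end block and the two right ones against the right, then slide the fifth down between them until it stands upright on the rack floor, square with the others, and let go. Only just enough room exists, so feel for the ends and for the fit and be gentle: never press or knock the glass hard, and leave the other things on the table alone.

Things in the scene. Friction and masses are not known exactly. Their poses are not given: they have to be found in the camera images.
- rack: fixed wooden rack, 76 x 300 mm, floor 10 mm thick, a lip 8 mm thick along each long side (lip tops 28 mm above the table, 60 mm clear between them). Origin: centre of its underside, on the table. y runs along the row (left seen from the robot), x across it, away from the robot. Two fixed dark end blocks, 25 mm along y, 56 mm tall, stand on its floor, 212.5 mm clear between: 2.5 mm more than five bottles.
- rack_floor (a point): centre of the rack floor's top face, 10 mm above the table; axes as the rack's. The pair of end blocks is set anew each time: its middle lies up to 10 mm either way along y from here and is NOT reported, so find the ends by feel. Pushing two bottles along takes about 1.5 to 4 N; the force climbs steeply once they are home. No bottle may press another bottle or the rack with over 20 N.
- bottle_a: leftmost (+y) bottle in the rack: square glass body 42 mm along its y, 56 mm along its x, 52 mm tall, the edges along x, below and above, rounded to 4 mm; on top a round black cap, 22 mm across, 28 mm tall (52 to 80 mm above the underside). Origin: centre of the underside, z up. 0.165 to 0.275 kg. y along the row. The four start 0.5 to 2 mm apart, with 5 mm or more free before each end block. 
- bottle_b: second bottle from the left, same shape, size and axes as bottle_a; its left neighbour is bottle_a. Held by the cap and dragged with its weight on the floor, a bottle tips and digs in; held 1 to 2 mm off the floor it pushes its neighbour cleanly
- bottle_c: third bottle from the left, same shape, size and axes as bottle_a; its right neighbour is bottle_d
- bottle_d: rightmost (-y) bottle in the rack, same shape, size and axes as bottle_a
- fifth: the bottle to put away, standing on the table to the left or right of the rack: body as bottle_a (42 mm along y, 56 mm along x, 52 mm tall, rounded edges), but a longer cap, 22 mm across, 42 mm tall (52 to 94 mm above the underside). Origin: centre of the underside, z up. Its axes start within 0.3 rad of the rack's. Its underside must end on the rack floor.
- pin_dish: bystander: white ceramic dish, 84 mm wide, 26 mm tall, on the table on the other side of the rack; origin centre of the underside
- box: bystander: plastic box with sliding lid, 120 x 80 x 52 mm, beyond the rack; origin centre of the underside
- mirror: bystander: hand mirror lying on the table to the right, 230 mm long along its x, 116 mm wide, 11 mm thick; origin on the underside, 60 mm from the centre of its disc
- comb: bystander: wide black comb lying to the left, 170 x 48 x 6 mm; origin centre of the underside
- cream_jar: bystander: round white jar, 60 mm wide, 46 mm tall, between robot and rack; origin centre of the underside
- tumbler: bystander: white ceramic cup, 66 mm wide, 85 mm tall, beyond the rack; origin centre of the underside
- brush: bystander: nail brush, 85 x 34 x 26 mm, left of the rack; origin centre of the underside

How it is judged:
By the outcome, as a careful person would: the job done as asked, in the order asked, and still so for the second after the job is handed in, with the robot touching nothing.
It also fails if it takes over 61 s, if anything falls off the work surface, if the arm or the gripper's body presses on something with over 40 N, if the wrist force passes 120 N, or if a joint passes its speed limit or range.

ROBOT

A 6-joint arm with a two-finger parallel gripper is mounted at the origin on the work surface. World frame = base frame: x ahead of the robot, y to its left, z up, the work surface at z = 0. Lengths are in mm, angles in rad, forces in N, time in s.
With the tool pointing down it reaches from about 350 to 875 mm from the base axis. Payload 4.2 kg.
Tool frame: the origin (TCP) lies at the very end of the fingers, on their centre line; the grasp point (between the pads) lies 19 mm behind it (arm.grip_point_offset is the distance from the TCP to the grasp point, in mm); z points along the fingers, y is the direction in which the jaws open and shut (so a half turn about z gives the same grasp; the last joint's range is limited). The gripper opens to 85 mm and grips with 20 to 120 N. Pads are 22 mm wide; open, the fingers measure 114 mm over their backs; the gripper's body (76 mm by 85 mm) begins 54 mm behind the grasp point. The pads swing forward as they close: fully open they stand 13 mm farther back than shut.
Start: joints at [1.49, 0.385, 0.008, 0, -1.194, -0.259], TCP at [208.279, 589.253, 231.312] pointing down, gripper open.
Joint ranges: [-3.14, 3.14], [-1.21, 2.06], [-1.07, 1.41], [-3.16, 2.05], [-2.99, -0.16], [-3.1, 3.1]. Speed limits (rad/s): [2.79, 2.79, 3.14, 3.14, 3.14, 3.14].

INTERFACE

Orientations are given as a unit quaternion [x, y, z, w].
In Python, from bench import arm gives the robot as it stands.
- The arm moves only by the tool drive_tool, never from a script. Its argument "steps" is a list of rows, each a list of 5 numbers: the shift along the tool's x, y, z in m, then the turn about the tool's z in degrees, then the finger opening in m, from 0 to 0.0854. A call has 1 to 20 rows; each row shifts and turns the commanded pose from where the row before left it, along the tool's axes as they then stand; what a row does not reach is not made up. A row lasts 1/10 s, in which the tool goes at most 50 mm and 8.59 degrees, less where a joint would pass 70% of its speed; a pose out of reach is approached as far as the arm can. A call is refused whole if a number of a shift passes 0.05 or a number of a turn 8.59, either way. A call with a gripper value outside its range is refused whole. The fingers move at their own pace and stop on an object; the grip force is fixed at half the most. Time passes only in rows, so rows that do not move let the fingers close. It gives the time, the measured TCP pose, the force and the opening at its end, in the units of the state.
- arm.read_state(): the state, without advancing time (a new reading comes with each control period).
- arm.get_image(name): name is "scene" or "top" or "wrist"; returns (picture, depth): 420x560x3 uint8, blue, green, red; 420x560 float32, mm along the optical axis (not along the pixel's ray), 0 where there is no reading.
- arm.camera_params(name): a dict with "K" (3x3 intrinsics, pixels), "dist" ([k1, k2, p1, p2, k3] as OpenCV has them; the pictures are not rectified), "world_to_cam" (4x4, takes a point from world to camera coordinates); the wrist camera has in their place "mount" (4x4, takes a point from camera to tool coordinates, whose origin is the TCP and whose axes are the flange's). Camera axes: x right, y up, looking along -z (the intrinsics and any distortion apply to the point x, -y, -z); pixel columns grow to the right and rows downward; lengths in mm; the calibration is good to about 2 mm. A picture is of the moment at which its call begins: read the wrist's pose just before it. camera_params takes no time and is no camera call.
- arm.job_done(): hands the job in, once; it reports no verdict.
The state is a dict: "clock": time; "joints": joint angles; "joint_vel": joint speeds; "joint_efforts": joint torques, N m; "position": TCP position; "ee_rot": TCP orientation; "contact_force": force on the tool from outside, world axes, zero at the start; "wrist_torque": the same for the moment, N m; "gripper_width": finger opening in mm.
Only numpy, scipy, OpenCV 4.12 (cv2) and the standard library are available. Lean on these libraries where they do the work, as an engineer would, in place of code of your own. Each camera call takes 0.05 s, during which the arm holds its last target.

## Working session

There is one attempt and no reset: what is moved stays moved. The work goes in short steps, Python scripts to look and compute and a tool call to move; the robot and the scene stay as the last step left them, time stands still between calls to the robot, and variables do not carry over. Pictures are saved under pics/ and viewed, and the job is handed in when it is done.

Besides the shell and the picture viewer there is one more tool, called after "Emit:" in YAML: its name, and indented under it one key for each argument. drive_tool: Moves the arm, as the interface text tells. Its arguments: {"type":"object","properties":{"steps":{"type":"array"}},"required":["steps"]}

```bash
ls; mkdir -p pics; cat > h.py <<'E'
import numpy as np, cv2
from bench import arm
def px2w(name,u,v,d,st=None):
    p=arm.camera_params(name);K=np.array(p["K"],float);D=np.array(p["dist"],float)
    n=cv2.undistortPoints(np.array([[[u,v]]],float),K,D)[0,0]
    c=np.array([n[0]*d,-n[1]*d,-d,1])
    return (np.linalg.inv(np.array(p["world_to_cam"]))@c)[:3]
def ray_z(name,u,v,z):
    a=px2w(name,u,v,100.);b=px2w(name,u,v,1000.)
    t=(z-a[2])/(b[2]-a[2]);return a+t*(b-a)
E
python3 - <<'E'
from h import *
s=arm.read_state();print(s)
for n in("scene","top"):
    im,d=arm.get_image(n);cv2.imwrite(f"pics/{n}0.png",im);np.save(f"pics/{n}0.npy",d)
    print(n,arm.camera_params(n))
print(arm.camera_params("wrist"))
E
```

```text
pics
{'clock': 0.0, 'joints': array([ 1.48959230e+00,  3.85549238e-01,  6.61239435e-03, -5.12944903e-04,
       -1.19401636e+00, -2.58619956e-01]), 'joint_vel': array([-0.0008671 , -0.00010295,  0.00275603, -0.00039949, -0.00025418,
       -0.00040802]), 'joint_efforts': array([ 1.09850909e-03, -3.92284405e+01,  1.88398039e+01,  4.18630198e+00,
       -4.61762495e-03,  3.50699693e-06]), 'position': array([208.096452  , 588.70554159, 230.21868982]), 'ee_rot': array([ 9.85583047e-01, -1.69188762e-01, -1.41902042e-04,  1.09531735e-03]), 'contact_force': array([-0.62767419, -0.03480412, -0.25038737]), 'wrist_torque': array([-0.02824514, -0.01311946,  0.07055415]), 'gripper_width': 85.37472825361375}
scene {'K': array([[479.10771675,   0.        , 279.62144759],
       [  0.        , 479.10771675, 207.98070151],
       [  0.        ,   0.        ,   1.        ]]), 'dist': array([-0.13786164,  0.        ,  0.        ,  0.        ,  0.        ]), 'world_to_cam': array([[-4.06418991e-01,  9.13620169e-01, -1.10359051e-02,
         2.45558481e+02],
       [-7.12004065e-01, -3.09115460e-01,  6.
[... 710 characters left out ...]
  -1.09311336e+03],
       [ 0.00000000e+00,  0.00000000e+00,  0.00000000e+00,
         1.00000000e+00]])}
{'K': array([[322.5403254 ,   0.        , 278.11715764],
       [  0.        , 322.5403254 , 212.85200939],
       [  0.        ,   0.        ,   1.        ]]), 'dist': array([-0.03234736,  0.        ,  0.        ,  0.        ,  0.        ]), 'mount': array([[-5.13656723e-04,  9.46865346e-01,  3.21629839e-01,
         8.27268502e+01],
       [ 9.99999762e-01,  3.38247901e-04,  6.01254492e-04,
         2.31246864e-01],
       [ 4.60516425e-04,  3.21630071e-01, -9.46865294e-01,
        -1.43586915e+02],
       [ 0.00000000e+00,  0.00000000e+00,  0.00000000e+00,
         1.00000000e+00]])}
```

View pics/top0.png

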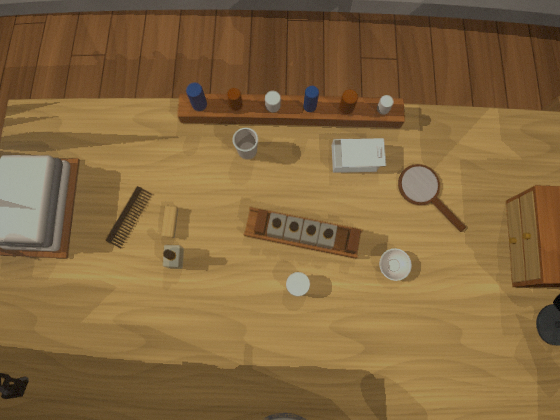

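View pics/scene0.png

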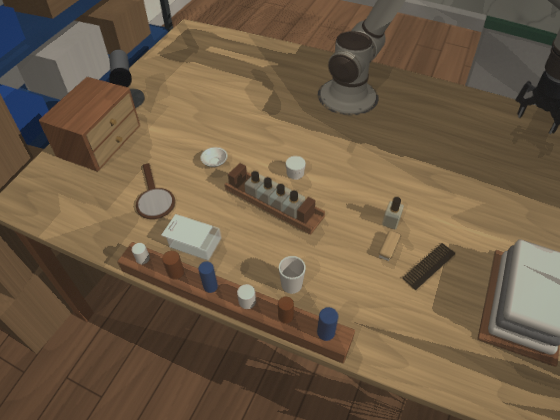

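```bash
python3 - <<'E'
from h import *
im=cv2.imread("pics/top0.png")
cv2.imwrite("pics/c1.png",cv2.resize(im[200:265,240:370],None,fx=6,fy=6,interpolation=cv2.INTER_CUBIC))
cv2.imwrite("pics/c2.png",cv2.resize(im[195:280,140:220],None,fx=7,fy=7,interpolation=cv2.INTER_CUBIC))
d=np.load("pics/top0.npy")
for u,v in[(277,223),(294,226),(311,230),(328,233),(170,254),(173,266),(172,248),(250,300),(298,284)]:
    print(u,v,d[v,u],px2w("top",u,v,float(d[v,u])).round(1))
E
```

```text
277 223 1129.3691 [573.2  28.7  89.9]
294 226 1128.2552 [566.8 -13.2  89.4]
311 230 1129.5487 [558.5 -55.2  86. ]
328 233 1121.0507 [550.8 -96.4  92.8]
170 254 1107.88 [489.1 286.3  94.8]
173 266 1146.236 [464.2 287.4  50. ]
172 248 1148.2627 [508.7 291.3  57.8]
250 300 1177.3978 [ 3.871e+02  9.380e+01 -1.000e-01]
298 284 1142.7303 [428.6 -27.2  43.9]
```

View pics/c1.png

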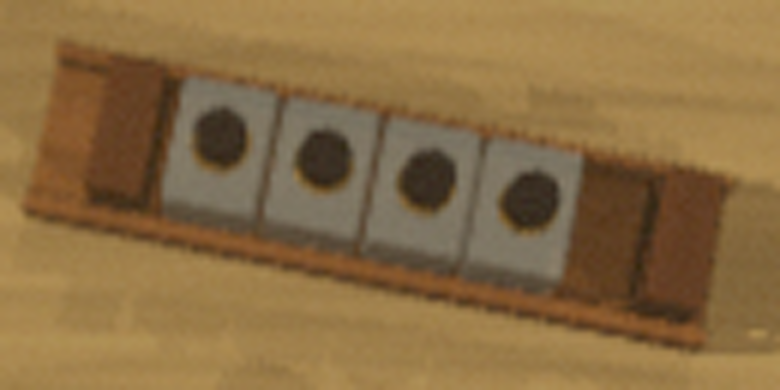

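View pics/c2.png

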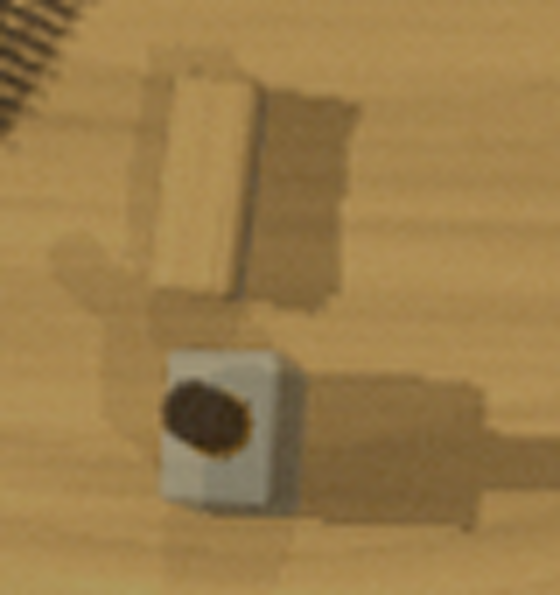

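```bash
python3 - <<'E'
from h import *
def c1(u,v,z,l=''): 
    p=ray_z("top",240+(u+.5)/6-.5,200+(v+.5)/6-.5,z);print(l,p.round(1));return p
def c2(u,v,z,l=''): 
    p=ray_z("top",140+(u+.5)/7-.5,195+(v+.5)/7-.5,z);print(l,p.round(1));return p
caps=[c1(*q,90,'cap') for q in[(220,138),(323,159),(428,180),(530,200)]]
R=[c1(*q,28,'rack') for q in[(60,42),(727,180),(700,348),(25,212)]]
ce=np.mean(R,0);print('rack c',ce,[np.linalg.norm(R[i]-R[(i+1)%4]).round(1) for i in range(4)])
e=(R[0]+R[3]-R[1]-R[2])/2;print('yaw',np.arctan2(-e[0],e[1]));e2=caps[0]-caps[3];print(np.arctan2(-e2[0],e2[1]))
t=np.arctan2(-e[0],e[1]);ex=np.array([np.cos(t),np.sin(t)]);ey=np.array([-ex[1],ex[0]])
B=[c1(*q,66,'blk') for q in[(163,65),(148,205),(660,170),(640,305),(103,60),(88,192)]]
for n,L in(('cap',caps),('blk',B)): 
    for p in L: print(n,((p-ce)[:2]@ex).round(1),((p-ce)[:2]@ey).round(1))
F=[c2(*q,52,'fifth') for q in[(170,352),(280,352),(268,505),(162,500)]]
print(np.mean(F,0),[np.linalg.norm(F[i]-F[(i+1)%4]).round(1) for i in range(4)])
g=(F[0]+F[1]-F[2]-F[3]);print('fyaw',np.arctan2(g[1],g[0]));g=(F[0]+F[3]-F[1]-F[2]);print(np.arctan2(-g[0],g[1]))
c2(200,408,94,'fcap')
for q in[(155,290),(240,298)]: c2(*q,20,'brush')
E
```

```text
cap [574.2  30.5  90. ]
cap [566.5 -11.8  90. ]
cap [558.8 -54.8  90. ]
cap [551.5 -96.5  90. ]
rack [627.  101.9  28. ]
rack [ 572.9 -188.4   28. ]
rack [ 499.8 -176.    28. ]
rack [551.7 114.1  28. ]
rack c [562.83693913 -37.06928669  28.        ] [np.float64(295.3), np.float64(74.2), np.float64(294.7), np.float64(76.3)]
yaw -0.18052067977620104
-0.17664146289924257
blk [609.5  55.5  66. ]
blk [549.7  60.   66. ]
blk [ 569.6 -153.5   66. ]
blk [ 512.6 -144.8   66. ]
blk [611.   80.8  66. ]
blk [554.6  85.1  66. ]
cap -1.0 68.5
cap -1.0 25.6
cap -0.8 -18.1
cap -0.5 -60.5
blk 29.2 99.5
blk -30.3 93.1
blk 27.6 -113.3
blk -30.1 -115.0
blk 26.2 124.6
blk -30.1 118.7
fifth [516.8 314.1  52. ]
fifth [518.  273.8  52. ]
fifth [462.7 274.5  52. ]
fifth [463.2 313.2  52. ]
[490.16352943 293.90961743  52.        ] [np.float64(40.3), np.float64(55.3), np.float64(38.6), np.float64(53.6)]
fyaw 0.0025335353941030965
0.007878880519468313
fcap [491.8 291.3  94. ]
brush [544.3 329.8  20. ]
brush [542.2 297.4  20. ]
```

Emit:
drive_tool:
  steps:
    - [0,0,0,8.07,0.0854]
    - [0,0,0,8.07,0.0854]
    - [0,0,0,8.07,0.0854]
    - [0,0,0,8.07,0.0854]
    - [0,0,0,8.07,0.0854]
    - [0,0,0,8.07,0.0854]
    - [0,0,0,8.07,0.0854]
    - [0,0,0,8.07,0.0854]
    - [0,0,0,8.07,0.0854]
    - [0,0,0,8.07,0.0854]
    - [0,0,0,0,0.0854]

```text
clock: 1.2
position: [208.2, 589.0, 230.7]
ee_rot: [-0.642, 0.767, -0.0, -0.001]
contact_force: [-0.1, -0.0, 0.1]
gripper_width: 85.4
```

Emit:
drive_tool:
  steps:
    - [0.015,-0.013,0,0,0.0854]
    - [0.033,-0.0287,0,0,0.0854]
    - [0.033,-0.0287,0,0,0.0854]
    - [0.033,-0.0287,0,0,0.0854]
    - [0.033,-0.0287,0,0,0.0854]
    - [0.033,-0.0287,0,0,0.0854]
    - [0.033,-0.0287,0,0,0.0854]
    - [0.033,-0.0287,0,0,0.0854]
    - [0.033,-0.0287,0,0,0.0854]
    - [0.033,-0.0287,0,0,0.0854]
    - [0.033,-0.0287,0,0,0.0854]
    - [0.033,-0.0287,0,0,0.0854]
    - [0.033,-0.0287,0,0,0.0854]
    - [0.033,-0.0287,0,0,0.0854]
    - [0.033,-0.0287,0,0,0.0854]
    - [0.033,-0.0287,0,0,0.0854]
    - [0.015,-0.013,0,0,0.0854]
    - [0,0,0,0,0.0854]
    - [0,0,0,0,0.0854]

```text
clock: 3.1
position: [564.6, -8.3, 230.8]
ee_rot: [-0.642, 0.767, 0.0, -0.0]
contact_force: [1.1, 1.5, -0.5]
gripper_width: 85.7
```

```bash
cat >> h.py <<'E'
from scipy.spatial.transform import Rotation as Rn
def state():
    s=arm.read_state();return s,Rn.from_quat(s["ee_rot"]).as_matrix(),np.array(s["position"])
def wrist_ray_z(u,v,z,R,P):
    p=arm.camera_params("wrist");n=cv2.undistortPoints(np.array([[[u,v]]],float),np.array(p["K"]),np.array(p["dist"]))[0,0]
    M=np.array(p["mount"]);o=P+R@M[:3,3];r=R@(M[:3,:3]@np.array([n[0],-n[1],-1.]))
    return o+r*(z-o[2])/r[2]
def shot(name,tag):
    s,R,P=state();im,d=arm.get_image(name);cv2.imwrite(f"pics/{tag}.png",im);np.savez(f"pics/{tag}.npz",d=d,R=R,P=P);return im
T=-0.178;EX=np.array([np.cos(T),np.sin(T)]);EY=np.array([-EX[1],EX[0]]);RC=np.array([562.8,-37.1])
def rack(p): q=np.asarray(p)[:2]-RC;return np.array([q@EX,q@EY])
E
python3 - <<'E'
from h import *
im=shot("wrist","w1");s,R,P=state();print(rack(P),np.degrees(np.arctan2(R[1,0],R[0,0])),P)
cv2.imwrite("pics/w1.png",cv2.resize(im,(800,600),interpolation=cv2.INTER_CUBIC))
E
```

```text
[-3.58050172 29.17194283] -100.07999882917565 [564.44129979  -7.75501106 231.06284674]
```

View pics/w1.png

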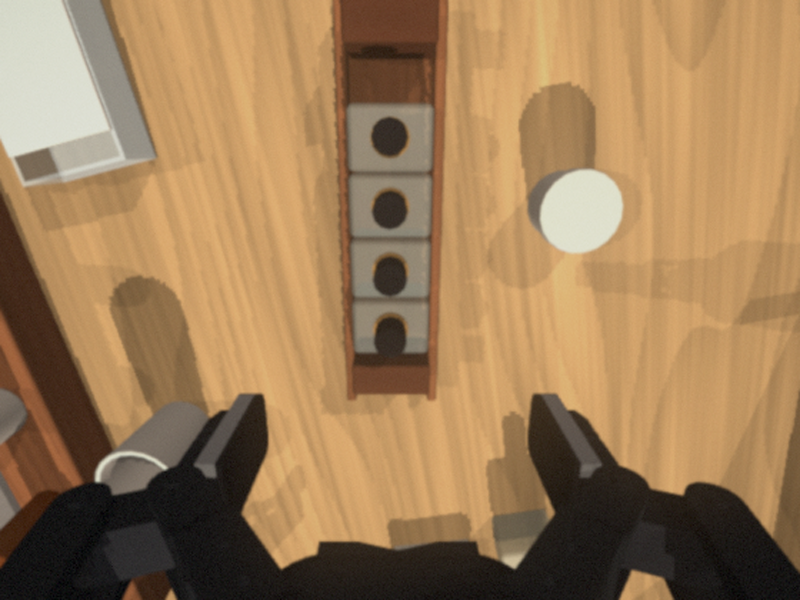

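```bash
python3 - <<'E'
from h import *
z=np.load("pics/w1.npz");R,P=z["R"],z["P"]
def w(u,v,zz,l): p=wrist_ray_z((u+.5)*.7-.5,(v+.5)*.7-.5,zz,R,P);print(l,p[:2].round(1),rack(p).round(1));return p
a=[w(*q,90,'captop') for q in[(390,136),(390,209),(390,277),(391,339)]]
v=a[3]-a[0];print(np.arctan2(-v[0],v[1]))
L=[w(*q,28,'lip') for q in[(334,100),(345,398),(446,100),(436,398)]]
for i in(0,2): v=L[i+1]-L[i];print(np.arctan2(-v[0],v[1]))
[w(*q,62,'body') for q in[(348,104),(432,104),(349,172),(432,172),(351,238),(431,238),(353,298),(430,298)]]
w(343,45,66,'blk');w(440,45,66,'blk')
E
```

```text
captop [552.8 -97.4] [  0.9 -61.2]
captop [560.4 -56. ] [  1.  -19.1]
captop [568.2 -13.8] [ 1.2 23.9]
captop [575.4  28.6] [ 0.7 66.9]
-0.17708728119557465
lip [ 587.4 -129.3] [ 40.5 -86.4]
lip [629.5 101.3] [ 41.1 148. ]
lip [ 510.9 -115.5] [-37.2 -86.4]
lip [553. 115.] [-36.6 148. ]
-0.18056966556512685
-0.18047586908999577
body [ 575.6 -121.6] [ 27.5 -80.9]
body [ 523.7 -112.3] [-25.2 -80.9]
body [583.5 -81. ] [ 28.2 -39.5]
body [530.1 -71.4] [-26.1 -39.6]
body [591.3 -38.1] [28.2  4. ]
body [537.5 -28.5] [-26.5   4. ]
body [598.8   4.3] [28.1 47.1]
body [544.8  14. ] [-26.8  47.1]
blk [ 571.4 -154. ] [  29.1 -113.5]
blk [ 514.2 -143.7] [ -28.9 -113.5]
```

Emit:
drive_tool:
  steps:
    - [0.0045,-0.0042,0.02,0.2,0.0854]
    - [0,0,0.04,0,0.0854]
    - [0,0,0.04,0,0.0854]
    - [0,0,0.03,0,0.0854]
    - [0,0,0.02,0,0.0854]
    - [0,0,0.01,0,0.0854]
    - [0,0,0,0,0.0854]
    - [0,0,0,0,0.0854]

```text
clock: 3.95
position: [569.0, -12.6, 72.5]
ee_rot: [-0.641, 0.768, -0.001, 0.001]
contact_force: [-0.6, -0.4, -0.2]
gripper_width: 85.4
```

```bash
python3 - <<'E'
from h import *
im=shot("wrist","w2");s,R,P=state();print(rack(P),np.arctan2(R[1,0],R[0,0])+np.pi/2,P,s["contact_force"])
cv2.imwrite("pics/w2.png",cv2.resize(im,(800,600),interpolation=cv2.INTER_CUBIC))
E
```

```text
[ 2.01800246 25.20377305] -0.17968374814487031 [569.24873619 -12.65176261  72.79656478] [ 0.44817607 -0.04997616  0.44001304]
```

View pics/w2.png

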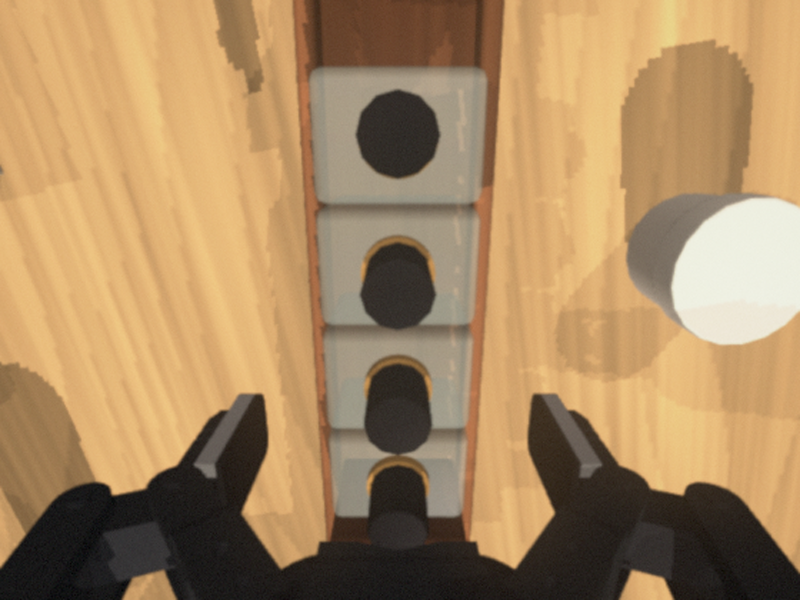

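Emit:
drive_tool:
  steps:
    - [0,0,0.02,0,0.0854]
    - [0,0,0.012,0,0.0854]
    - [0,0,0.004,0,0.075]
    - [0,0,0,0,0.068]
    - [0,0,0,0,0.062]
    - [0,0,0,0,0.06]

```text
clock: 4.6
position: [568.8, -13.2, 36.0]
ee_rot: [-0.64, 0.768, -0.0, 0.001]
contact_force: [-0.4, 0.9, -0.0]
gripper_width: 60.1
```

```bash
python3 - <<'E'
from h import *
im=shot("wrist","w3");s,R,P=state();print(rack(P),np.arctan2(R[1,0],R[0,0])+np.pi/2,P,s["contact_force"],s["gripper_width"])
cv2.imwrite("pics/w3.png",cv2.resize(im,(800,600),interpolation=cv2.INTER_CUBIC))
E
```

```text
[ 1.62237775 24.57969159] -0.18089303618325037 [568.74886162 -13.19593354  35.9679951 ] [ 0.18906925 -1.02747133 -0.03425989] 59.680361972829566
```

View pics/w3.png

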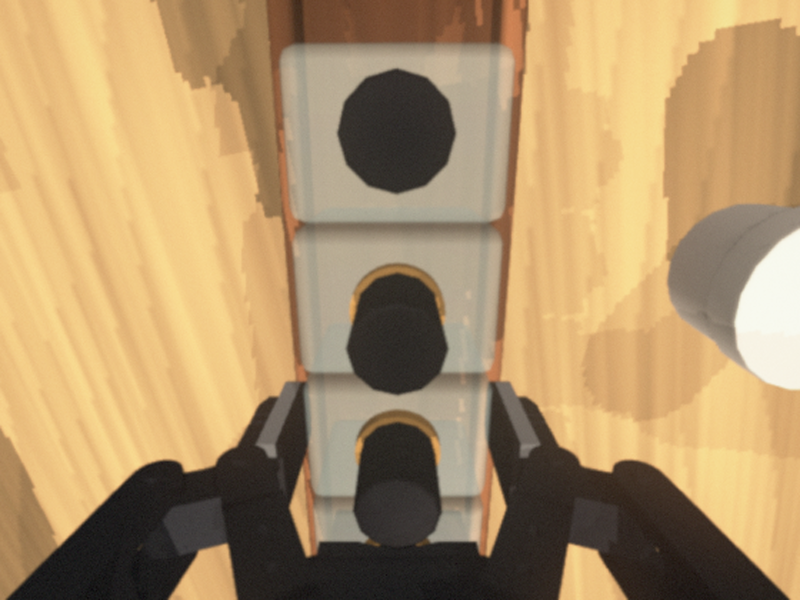

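Emit:
drive_tool:
  steps:
    - [0,0,0,0,0.057]
    - [0,0,0,0,0.055]
    - [0,0,0,0,0.05]
    - [0,0,0,0,0.05]
    - [0,0,0,0,0.05]

```text
clock: 5.15
position: [568.7, -13.2, 36.1]
ee_rot: [-0.64, 0.768, -0.0, 0.0]
contact_force: [-0.1, 0.0, 5.4]
gripper_width: 54.6
```

Emit:
drive_tool:
  steps:
    - [0,0,-0.001,0,0.05]
    - [0,0,-0.001,0,0.05]
    - [0,0,0,0,0.05]
    - [0,0,0,0,0.05]

```text
clock: 5.55
position: [567.8, -13.3, 36.8]
ee_rot: [-0.64, 0.768, 0.0, -0.0]
contact_force: [0.8, 0.5, -2.3]
gripper_width: 55.2
```

Emit:
drive_tool:
  steps:
    - [-0.001,0,0,0,0.05]
    - [-0.001,0,0,0,0.05]
    - [-0.001,0,0,0,0.05]
    - [-0.001,0,0,0,0.05]
    - [0,0,0,0,0.05]

```text
clock: 6.05
position: [568.9, -9.2, 37.2]
ee_rot: [-0.64, 0.768, 0.0, -0.0]
contact_force: [0.5, -0.3, -2.1]
gripper_width: 55.2
```

```bash
cat > q.py <<'E'
from h import *
s,R,P=state();f=s["contact_force"];print("rack",rack(P).round(2),"z",P[2].round(2),"yaw",np.round(np.arctan2(R[1,0],R[0,0])+np.pi/2,4),"F x,y(rack),z",(f[:2]@EX).round(2),(f[:2]@EY).round(2),f[2].round(2),"w",round(s["gripper_width"],2),s["wrist_torque"].round(2),s["clock"])
E
python3 q.py
```

```text
rack [ 1.05 28.49] z 37.23 yaw -0.1808 F x,y(rack),z 0.54 -0.22 -2.15 w 55.22 [-0.11  0.03  0.  ] 6.05
```

Emit:
drive_tool:
  steps:
    - [-0.001,0,0,0,0.05]
    - [-0.001,0,0,0,0.05]

```text
clock: 6.25
position: [569.3, -7.4, 37.3]
ee_rot: [-0.64, 0.768, 0.0, -0.0]
contact_force: [0.5, -0.8, -2.7]
gripper_width: 54.8
```

Emit:
drive_tool:
  steps:
    - [-0.001,0,0,0,0.05]

```text
clock: 6.35
position: [569.5, -6.4, 37.3]
ee_rot: [-0.64, 0.768, -0.0, -0.0]
contact_force: [-0.3, -0.7, -2.2]
gripper_width: 55.0
```

Emit:
drive_tool:
  steps:
    - [-0.0007,0,0,0,0.05]

```text
clock: 6.45
position: [569.7, -5.6, 37.3]
ee_rot: [-0.64, 0.768, -0.0, -0.0]
contact_force: [-0.7, 0.1, -2.4]
gripper_width: 55.0
```

```bash
python3 q.py
```

```text
rack [ 1.17 32.22] z 37.31 yaw -0.1809 F x,y(rack),z -0.69 -0.01 -2.4 w 55.02 [-0.2   0.05 -0.  ] 6.45
```

Emit:
drive_tool:
  steps:
    - [-0.0005,0,0,0,0.05]

```text
clock: 6.55
position: [569.7, -5.1, 37.3]
ee_rot: [-0.64, 0.768, 0.0, -0.0]
contact_force: [1.1, -0.3, -2.9]
gripper_width: 54.8
```

Emit:
drive_tool:
  steps:
    - [-0.0005,0,0,0,0.05]

```text
clock: 6.65
position: [569.8, -4.7, 37.3]
ee_rot: [-0.64, 0.768, -0.0, -0.0]
contact_force: [0.0, -3.4, -2.8]
gripper_width: 54.8
```

Emit:
drive_tool:
  steps:
    - [-0.0005,0,0,0,0.05]

```text
clock: 6.75
position: [569.8, -4.7, 37.3]
ee_rot: [-0.64, 0.768, -0.0, -0.0]
contact_force: [0.7, -5.5, -2.3]
gripper_width: 55.0
```

Emit:
drive_tool:
  steps:
    - [-0.0005,0,0,0,0.05]

```text
clock: 6.85
position: [569.8, -4.7, 37.3]
ee_rot: [-0.64, 0.768, -0.0, -0.001]
contact_force: [0.7, -8.3, -2.1]
gripper_width: 55.3
```

Emit:
drive_tool:
  steps:
    - [0.001,0,0,0,0.05]
    - [0,0,0.0007,0,0.05]
    - [0,0,0.0007,0,0.05]
    - [0,0,0,0,0.05]

```text
clock: 7.25
position: [569.9, -4.8, 36.2]
ee_rot: [-0.64, 0.768, -0.0, 0.0]
contact_force: [-0.6, -2.0, 0.5]
gripper_width: 54.6
```

```bash
python3 q.py
```

```text
rack [ 1.29 33.08] z 36.19 yaw -0.1808 F x,y(rack),z -0.25 -2.09 0.54 w 54.62 [-0.73  0.2   0.03] 7.25
```

Emit:
drive_tool:
  steps:
    - [0,0,0,0,0.06]
    - [0,0,0,0,0.07]
    - [0,0,0,0,0.0854]
    - [0,0,0,0,0.0854]
    - [0.01,0,0,0,0.0854]
    - [0.02,0,0,0,0.0854]
    - [0.015,0,0,0,0.0854]
    - [0.0067,0,0,0,0.0854]
    - [0,0,0,0,0.0854]
    - [0,0,0,0,0.0854]

```text
clock: 8.25
position: [560.7, -55.7, 36.0]
ee_rot: [-0.64, 0.768, -0.0, 0.0]
contact_force: [0.4, 0.3, 0.2]
gripper_width: 85.5
```

```bash
python3 - <<'E'
import q
from h import *
im=shot("wrist","w4")
cv2.imwrite("pics/w4.png",cv2.resize(im,(800,600),interpolation=cv2.INTER_CUBIC))
E
```

```text
rack [  1.2  -18.63] z 35.99 yaw -0.1814 F x,y(rack),z 0.32 0.39 0.21 w 85.49 [ 0.03 -0.05  0.02] 8.25
```

View pics/w4.png

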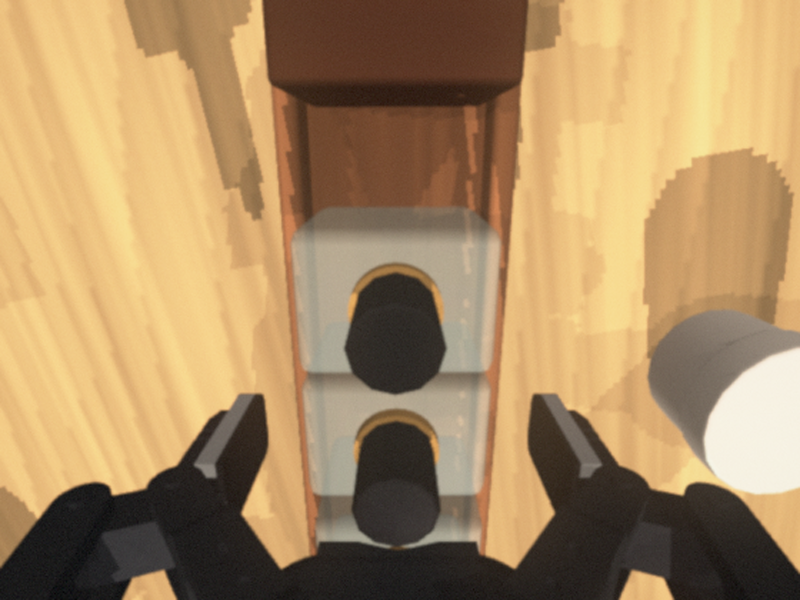

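Emit:
drive_tool:
  steps:
    - [0,0.0002,0,0,0.07]
    - [0,0,0,0,0.062]
    - [0,0,0,0,0.059]
    - [0,0,0,0,0.057]
    - [0,0,0,0,0.055]
    - [0,0,0,0,0.05]
    - [0,0,0,0,0.05]
    - [0,0,0,0,0.05]

```text
clock: 9.1
position: [560.8, -55.3, 36.4]
ee_rot: [-0.64, 0.768, -0.0, 0.0]
contact_force: [-0.2, 1.5, 4.7]
gripper_width: 55.2
```

Emit:
drive_tool:
  steps:
    - [0,0,-0.001,0,0.05]
    - [0,0,-0.001,0,0.05]
    - [0,0,0,0,0.05]
    - [0.001,0,0,0,0.05]
    - [0.002,0,0,0,0.05]
    - [0.002,0,0,0,0.05]
    - [0.002,0,0,0,0.05]
    - [0.002,0,0,0,0.05]
    - [0,0,0,0,0.05]

```text
clock: 10.0
position: [558.6, -64.7, 38.0]
ee_rot: [-0.64, 0.768, -0.0, -0.0]
contact_force: [-0.6, 0.6, -2.6]
gripper_width: 54.8
```

```bash
python3 q.py
```

```text
rack [  0.76 -27.94] z 37.96 yaw -0.1812 F x,y(rack),z -0.66 0.5 -2.58 w 54.83 [-0.02 -0.03  0.02] 10.0
```

Emit:
drive_tool:
  steps:
    - [0.002,0,0,0,0.05]
    - [0.002,0,0,0,0.05]
    - [0.002,0,0,0,0.05]
    - [0.002,0,0,0,0.05]
    - [0.002,0,0,0,0.05]
    - [0.002,0,0,0,0.05]
    - [0.002,0,0,0,0.05]
    - [0.002,0,0,0,0.05]
    - [0.002,0,0,0,0.05]
    - [0.001,0,0,0,0.05]
    - [0.001,0,0,0,0.05]

```text
clock: 11.1
position: [555.2, -84.1, 38.0]
ee_rot: [-0.64, 0.768, -0.0, 0.0]
contact_force: [-0.4, 1.9, -1.1]
gripper_width: 54.7
```

Emit:
drive_tool:
  steps:
    - [0.0007,0,0,0,0.05]
    - [0.0007,0,0,0,0.05]

```text
clock: 11.3
position: [554.9, -85.4, 38.0]
ee_rot: [-0.64, 0.768, -0.0, 0.0]
contact_force: [0.2, 0.9, -1.2]
gripper_width: 55.1
```

Emit:
drive_tool:
  steps:
    - [0.0007,0,0,0,0.05]
    - [0.0005,0,0,0,0.05]

```text
clock: 11.5
position: [554.7, -86.6, 37.9]
ee_rot: [-0.64, 0.768, -0.0, 0.0]
contact_force: [0.7, 0.6, -1.0]
gripper_width: 55.1
```

```bash
python3 q.py
```

```text
rack [  0.79 -50.19] z 37.93 yaw -0.1809 F x,y(rack),z 0.59 0.69 -0.97 w 55.11 [ 0.38 -0.09  0.04] 11.5
```

Emit:
drive_tool:
  steps:
    - [0.0007,0,0,0,0.05]
    - [0.0006,0,0,0,0.05]

```text
clock: 11.7
position: [554.4, -87.9, 37.9]
ee_rot: [-0.64, 0.768, -0.0, 0.0]
contact_force: [0.1, 1.7, -1.5]
gripper_width: 54.9
```

Emit:
drive_tool:
  steps:
    - [0.0005,0,0,0,0.05]

```text
clock: 11.8
position: [554.3, -88.4, 37.9]
ee_rot: [-0.64, 0.768, 0.0, 0.0]
contact_force: [0.6, 1.3, -1.5]
gripper_width: 54.9
```

Emit:
drive_tool:
  steps:
    - [0.0005,0,0,0,0.05]

```text
clock: 11.9
position: [554.2, -88.9, 37.9]
ee_rot: [-0.64, 0.768, 0.0, -0.0]
contact_force: [-0.0, 2.0, -2.0]
gripper_width: 55.1
```

Emit:
drive_tool:
  steps:
    - [0.0005,0,0,0,0.05]

```text
clock: 12.0
position: [554.2, -89.0, 37.9]
ee_rot: [-0.64, 0.768, 0.0, 0.0]
contact_force: [-0.3, 6.0, -0.6]
gripper_width: 54.9
```

Emit:
drive_tool:
  steps:
    - [0.0005,0,0,0,0.05]

```text
clock: 12.1
position: [554.2, -89.0, 38.0]
ee_rot: [-0.64, 0.768, 0.0, 0.001]
contact_force: [-0.5, 7.1, -1.6]
gripper_width: 55.2
```

Emit:
drive_tool:
  steps:
    - [-0.0006,0,0.0005,0,0.05]
    - [0,0,0.0007,0,0.05]
    - [0,0,0.0006,0,0.05]
    - [0,0,0,0,0.05]

```text
clock: 12.5
position: [554.5, -89.0, 36.4]
ee_rot: [-0.64, 0.768, -0.0, 0.0]
contact_force: [-0.4, 4.6, 2.0]
gripper_width: 55.0
```

```bash
python3 q.py
```

```text
rack [  0.99 -52.59] z 36.44 yaw -0.1807 F x,y(rack),z -1.22 4.46 1.98 w 54.96 [1.35 0.08 0.06] 12.5
```

Emit:
drive_tool:
  steps:
    - [0,0,0,0,0.06]
    - [0,0,0,0,0.07]
    - [0,0,0,0,0.0854]
    - [0,0,0,0,0.0854]
    - [0,0,-0.02,0,0.0854]
    - [0,0,-0.03,0,0.0854]
    - [-0.02,0,-0.03,0,0.0854]
    - [-0.03,0,-0.02,0,0.0854]
    - [-0.03,0,0,0,0.0854]
    - [-0.03,0,0,0,0.0854]
    - [0,0,0,0,0.0854]
    - [0,0,0,0,0.0854]

```text
clock: 13.7
position: [573.7, 19.3, 135.9]
ee_rot: [-0.641, 0.768, 0.0, -0.0]
contact_force: [0.7, 0.1, -0.4]
gripper_width: 85.6
```

```bash
python3 - <<'E'
import q
from h import *
im=shot("wrist","w5")
cv2.imwrite("pics/w5.png",cv2.resize(im,(800,600),interpolation=cv2.INTER_CUBIC))
E
```

```text
rack [ 0.77 57.42] z 135.91 yaw -0.1798 F x,y(rack),z 0.71 0.2 -0.38 w 85.6 [-0.05  0.07 -0.02] 13.7
```

View pics/w5.png

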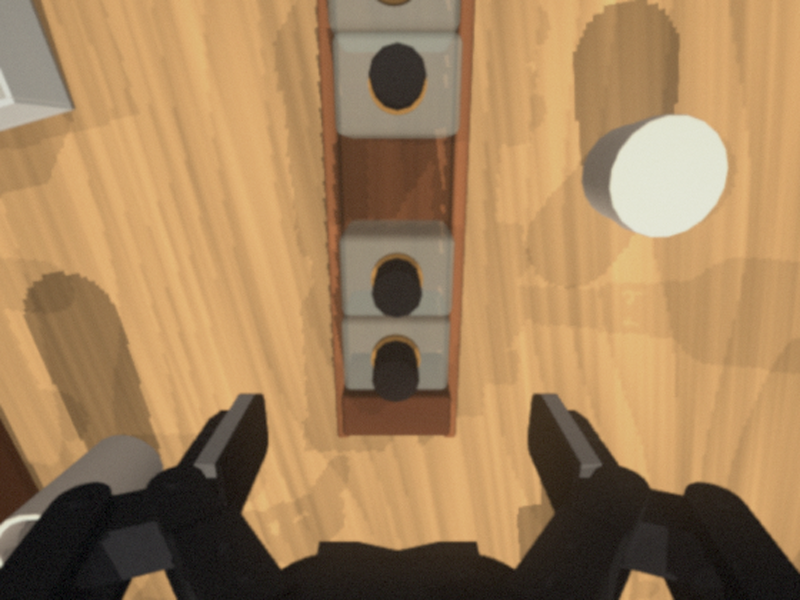

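```bash
python3 - <<'E'
from h import *
im=cv2.imread("pics/w5.png")
cv2.imwrite("pics/c5.png",cv2.resize(im[20:420,310:490],None,fx=2,fy=2,interpolation=cv2.INTER_CUBIC)[:800])
cv2.imwrite("pics/c5.png",cv2.resize(im[20:330,320:480],None,fx=1.9,fy=1.9,interpolation=cv2.INTER_CUBIC))
z=np.load("pics/w5.npz");R,P=z["R"],z["P"]
def w(u,v,zz,l): p=wrist_ray_z((u+.5)*.7-.5,(v+.5)*.7-.5,zz,R,P);print(l,p[:2].round(1),rack(p).round(2));return p
w(398,74,90,'c');w(397,292,90,'b');w(396,376,90,'a')
w(398,136,58,'c edge');w(397,222,58,'b edge')
E
```

```text
c [553.8 -88.5] [  0.2  -52.15]
b [569.5  -4.5] [ 0.8  33.22]
a [577.2  35.1] [ 1.36 73.58]
c edge [557.5 -67.6] [  0.2  -30.91]
b edge [565.  -29.3] [0.75 8.04]
```

View pics/c5.png

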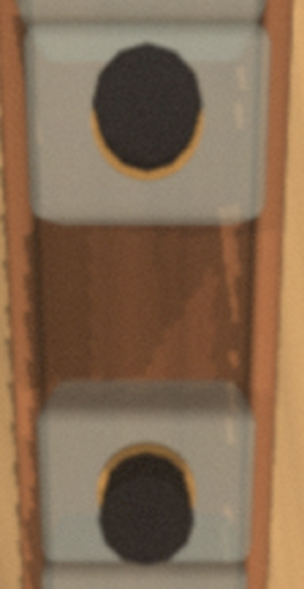

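Emit:
drive_tool:
  steps:
    - [-0.015,0.008,-0.02,0,0.0854]
    - [-0.0317,0.01635,-0.02,0,0.0854]
    - [-0.0317,0.01635,0,0,0.0854]
    - [-0.0317,0.01635,0,0,0.0854]
    - [-0.0317,0.01635,0,0,0.0854]
    - [-0.0317,0.01635,0,0,0.0854]
    - [-0.0317,0.01635,0,0,0.0854]
    - [-0.0317,0.01635,0,0,0.0854]
    - [-0.017,0.0083,0,0,0.0854]
    - [0,0,0,-5.3,0.0854]
    - [0,0,0,-5.3,0.0854]
    - [0,0,0,0,0.0854]
    - [0,0,0,0,0.0854]

```text
clock: 15.05
position: [491.3, 291.3, 176.0]
ee_rot: [0.707, -0.707, 0.0, 0.0]
contact_force: [-0.2, 0.6, 0.2]
gripper_width: 85.3
```

```bash
python3 - <<'E'
import q
from h import *
im=shot("wrist","w6")
cv2.imwrite("pics/w6.png",cv2.resize(im,(800,600),interpolation=cv2.INTER_CUBIC))
E
```

```text
rack [-128.53  310.56] z 175.98 yaw 0.0008 F x,y(rack),z -0.34 0.6 0.24 w 85.3 [-0.04  0.03 -0.02] 15.05
```

View pics/w6.png

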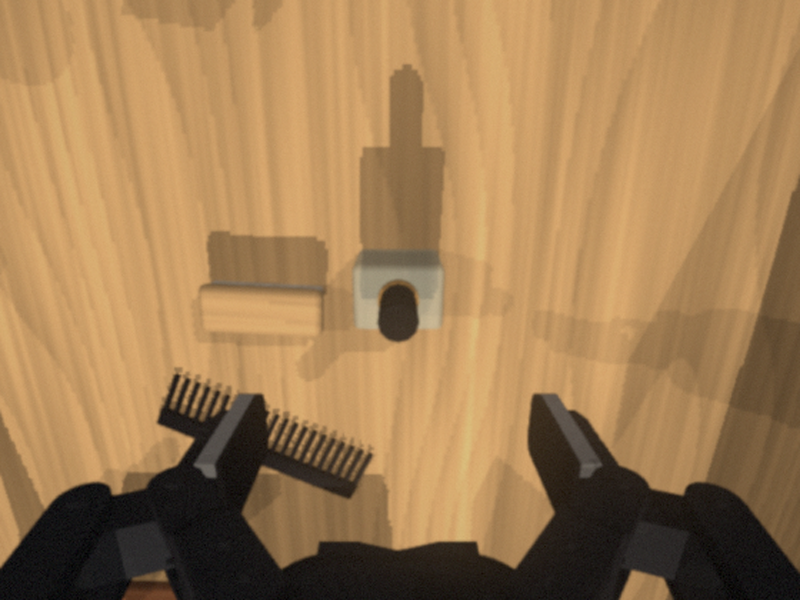

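```bash
python3 - <<'E'
from h import *
im=cv2.imread("pics/w6.png")
cv2.imwrite("pics/c6.png",cv2.resize(im[230:360,180:460],None,fx=2.8,fy=2.8,interpolation=cv2.INTER_CUBIC))
z=np.load("pics/w6.npz");R,P=z["R"],z["P"]
def w(u,v,zz,l): p=wrist_ray_z((u+.5)*.7-.5,(v+.5)*.7-.5,zz,R,P);print(l,p[:2].round(1));return p
w(398,322,94,'cap');w(398,327,50,'far');w(326,290,26,'brush')
for q in[(355,264),(442,264),(357,327),(440,327)]: w(*q,52,'corner')
E
```

```text
cap [490.9 294.8]
far [490.8 315. ]
brush [538.8 298. ]
corner [516.5 273.9]
corner [464.6 273.9]
corner [516.4 314.2]
corner [464.6 314.2]
```

View pics/c6.png

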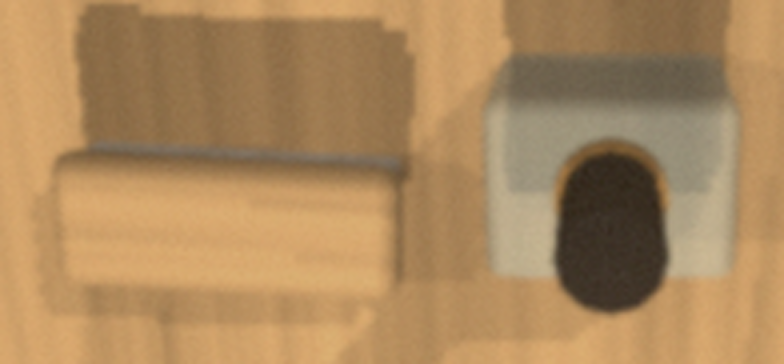

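Emit:
drive_tool:
  steps:
    - [-0.0029,0.0004,0.015,-0.3,0.0854]
    - [0,0,0.035,0,0.0854]
    - [0,0,0.035,0,0.0854]
    - [0,0,0.03,0,0.0854]
    - [0,0,0.018,0,0.0854]
    - [0,0,0.01,0,0.0854]
    - [0,0,0.0055,0,0.0854]
    - [0,0,0,0,0.075]
    - [0,0,0,0,0.066]
    - [0,0,0,0,0.062]
    - [0,0,0,0,0.06]

```text
clock: 16.2
position: [491.0, 295.5, 28.5]
ee_rot: [0.71, -0.704, -0.0, -0.001]
contact_force: [-0.3, -0.2, -0.2]
gripper_width: 59.9
```

```bash
python3 - <<'E'
import q
from h import *
im=shot("wrist","w7");print(state()[2])
cv2.imwrite("pics/w7.png",cv2.resize(im,(800,600),interpolation=cv2.INTER_CUBIC))
E
```

```text
rack [-129.56  314.65] z 28.53 yaw 0.0093 F x,y(rack),z -0.3 -0.3 -0.25 w 59.87 [-0.   -0.02  0.09] 16.2
[490.88224852 295.400836    28.36047289]
```

View pics/w7.png

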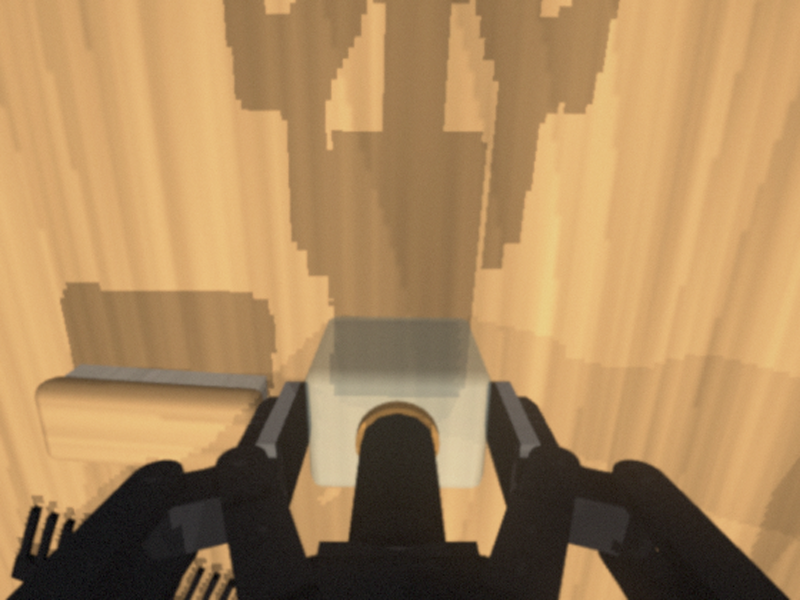

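Emit:
drive_tool:
  steps:
    - [0.0013,0,0.0012,0,0.06]
    - [0,0,0,0,0.059]
    - [0,0,0,0,0.057]
    - [0,0,0,0,0.055]
    - [0,0,0,0,0.05]
    - [0,0,0,0,0.05]
    - [0,0,0,0,0.05]

```text
clock: 16.95
position: [490.9, 294.0, 26.9]
ee_rot: [0.71, -0.704, 0.0, -0.0]
contact_force: [-0.4, -1.4, 5.9]
gripper_width: 55.1
```

```bash
python3 - <<'E'
import q
from h import *
im=shot("wrist","w8");print(state()[2])
cv2.imwrite("pics/w8.png",cv2.resize(im,(800,600),interpolation=cv2.INTER_CUBIC))
E
```

```text
rack [-129.41  313.13] z 26.91 yaw 0.0096 F x,y(rack),z -0.12 -1.4 5.87 w 55.09 [-0.22  0.26  0.04] 16.95
[490.90265674 293.9973549   26.92631831]
```

View pics/w8.png

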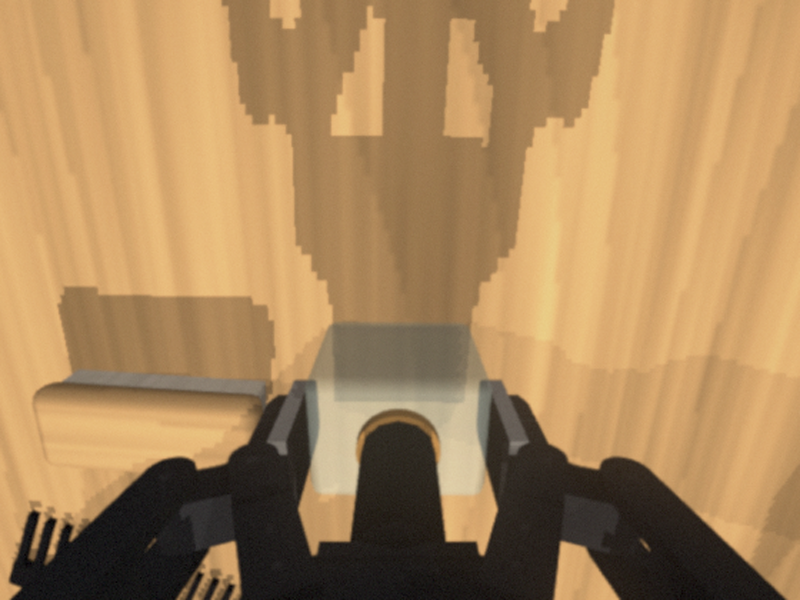

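Emit:
drive_tool:
  steps:
    - [0,0,-0.003,0,0.05]
    - [0,0,-0.01,0,0.05]
    - [0,0,-0.025,0,0.05]
    - [0,0,-0.03,0,0.05]
    - [0,0,-0.025,0,0.05]
    - [0,0,-0.015,0,0.05]
    - [0,0,0,3,0.05]
    - [0,0,0,5,0.05]
    - [0,0,0,2.86,0.05]
    - [0,0,0,0,0.05]

```text
clock: 18.0
position: [490.1, 293.5, 134.3]
ee_rot: [-0.641, 0.768, 0.0, -0.0]
contact_force: [0.2, 0.2, -3.2]
gripper_width: 55.2
```

```bash
python3 - <<'E'
import q
from h import *
s,R,P=state();t=RC+1.1*EX-9.3*EY
print(P,R.T@np.array([*(t-P[:2]),0]))
E
```

```text
rack [-130.05  312.54] z 134.27 yaw -0.1804 F x,y(rack),z 0.15 0.2 -3.17 w 55.23 [-0.01 -0.04 -0.03] 18.0
[490.14220511 293.52865219 134.26604953] [ 3.21525230e+02 -1.31920566e+02  6.11468156e-02]
```

Emit:
drive_tool:
  steps:
    - [0.01,-0.004,0,0,0.05]
    - [0.025,-0.01,0,0,0.05]
    - [0.035,-0.0145,0,0,0.05]
    - [0.035,-0.0145,0,0,0.05]
    - [0.035,-0.0145,0,0,0.05]
    - [0.035,-0.0145,0,0,0.05]
    - [0.035,-0.0145,0,0,0.05]
    - [0.035,-0.0145,0,0,0.05]
    - [0.035,-0.0145,0,0,0.05]
    - [0.025,-0.01,0,0,0.05]
    - [0.0115,-0.0045,0,0,0.05]
    - [0.005,-0.0019,0,0,0.05]
    - [0,0,0,0,0.05]
    - [0,0,0,0,0.05]

```text
clock: 19.4
position: [562.6, -45.4, 134.4]
ee_rot: [-0.641, 0.768, 0.0, -0.0]
contact_force: [0.7, -0.1, -2.9]
gripper_width: 55.2
```

```bash
python3 - <<'E'
import q
from h import *
im=shot("wrist","w9");print(state()[2])
cv2.imwrite("pics/w9.png",cv2.resize(im,(800,600),interpolation=cv2.INTER_CUBIC))
s,R,P=state();t=RC+1.1*EX-9.3*EY
print(P,R.T@np.array([*(t-P[:2]),0]))
E
```

```text
rack [ 1.23 -8.24] z 134.38 yaw -0.1793 F x,y(rack),z 0.69 0.04 -2.85 w 55.22 [-0.02 -0.    0.  ] 19.4
[562.62390325 -45.19023186 134.45639606]
[562.62390325 -45.19023186 134.45639606] [ 1.30655549e+00  1.58001746e-01 -2.23676201e-04]
```

View pics/w9.png

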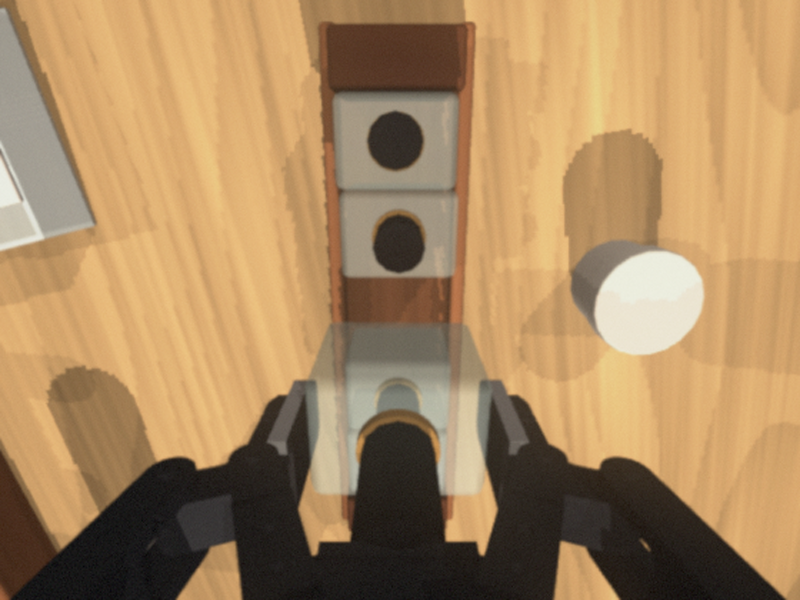

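Emit:
drive_tool:
  steps:
    - [0.0012,0.0001,0.005,0,0.05]
    - [0,0,0.012,0,0.05]
    - [0,0,0.012,0,0.05]
    - [0,0,0.008,0,0.05]
    - [0,0,0.004,0,0.05]
    - [0,0,0,0,0.05]
    - [0,0,0,0,0.05]

```text
clock: 20.15
position: [562.8, -47.3, 93.5]
ee_rot: [-0.641, 0.768, -0.0, 0.0]
contact_force: [0.4, -0.6, -2.5]
gripper_width: 54.7
```

```bash
python3 - <<'E'
import q
from h import *
im=shot("wrist","w10");print(state()[2])
im=cv2.resize(im,(800,600),interpolation=cv2.INTER_CUBIC)
cv2.imwrite("pics/w10.png",im)
cv2.imwrite("pics/c10.png",cv2.resize(im[120:520,280:520],None,fx=1.5,fy=1.5,interpolation=cv2.INTER_CUBIC))
E
```

```text
rack [  1.76 -10.05] z 93.52 yaw -0.1801 F x,y(rack),z 0.51 -0.48 -2.49 w 54.74 [-0.05 -0.06 -0.03] 20.15
[562.8720619  -47.29421454  93.77618186]
```

View pics/c10.png

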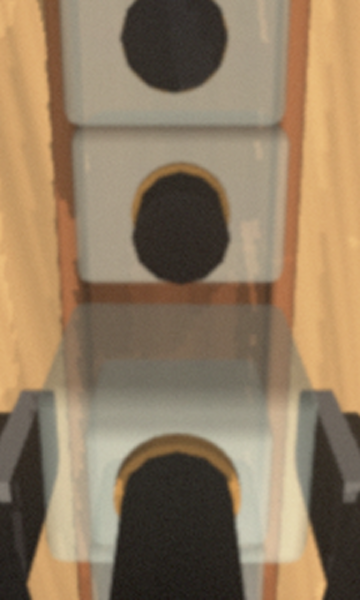

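Emit:
drive_tool:
  steps:
    - [-0.0006,0.0007,0,0,0.05]
    - [0,0,0.002,0,0.05]
    - [0,0,0,0,0.05]
    - [0,0,0,0,0.05]

```text
clock: 20.6
position: [561.9, -46.6, 91.5]
ee_rot: [-0.641, 0.768, -0.0, 0.0]
contact_force: [-0.5, -0.5, -2.1]
gripper_width: 54.8
```

```bash
python3 q.py
```

```text
rack [ 0.75 -9.48] z 91.49 yaw -0.1803 F x,y(rack),z -0.41 -0.54 -2.12 w 54.83 [ 0.02  0.01 -0.  ] 20.6
```

Emit:
drive_tool:
  steps:
    - [0,0,0.001,0,0.05]
    - [0,0,0.001,0,0.05]
    - [0,0,0.001,0,0.05]
    - [0,0,0.001,0,0.05]

```text
clock: 21.0
position: [561.8, -46.6, 87.3]
ee_rot: [-0.641, 0.768, 0.0, -0.0]
contact_force: [-0.4, -0.6, -2.3]
gripper_width: 55.1
```

Emit:
drive_tool:
  steps:
    - [0,0,0.001,0,0.05]
    - [0,0,0.001,0,0.05]

```text
clock: 21.2
position: [561.9, -46.6, 85.3]
ee_rot: [-0.641, 0.768, 0.0, -0.0]
contact_force: [-0.6, -1.1, -1.8]
gripper_width: 54.9
```

Emit:
drive_tool:
  steps:
    - [0,0,0.001,0,0.05]
    - [0,0,0.001,0,0.05]

```text
clock: 21.4
position: [561.9, -46.6, 83.3]
ee_rot: [-0.641, 0.768, 0.0, -0.0]
contact_force: [-0.5, -0.3, -3.0]
gripper_width: 54.9
```

```bash
python3 q.py
```

```text
rack [ 0.74 -9.48] z 83.32 yaw -0.1803 F x,y(rack),z -0.4 -0.41 -2.99 w 54.89 [-0.03  0.01 -0.01] 21.4
```

Emit:
drive_tool:
  steps:
    - [0,0,0.001,0,0.05]
    - [0,0,0.001,0,0.05]

```text
clock: 21.6
position: [561.9, -46.6, 81.3]
ee_rot: [-0.641, 0.768, 0.0, 0.0]
contact_force: [-0.6, -0.6, -2.8]
gripper_width: 54.4
```

Emit:
drive_tool:
  steps:
    - [0,0,0.001,0,0.05]
    - [0,0,0.001,0,0.05]

```text
clock: 21.8
position: [561.9, -46.6, 79.3]
ee_rot: [-0.641, 0.768, -0.0, 0.0]
contact_force: [0.1, 0.2, -2.5]
gripper_width: 54.8
```

Emit:
drive_tool:
  steps:
    - [0,0,0.001,0,0.05]
    - [0,0,0.001,0,0.05]
    - [0,0,0.001,0,0.05]

```text
clock: 22.1
position: [561.9, -46.6, 76.3]
ee_rot: [-0.641, 0.768, -0.0, 0.0]
contact_force: [-0.1, 0.2, -2.8]
gripper_width: 54.6
```

```bash
python3 q.py
```

```text
rack [ 0.77 -9.49] z 76.33 yaw -0.1803 F x,y(rack),z -0.13 0.13 -2.79 w 54.59 [-0.    0.05  0.01] 22.1
```

Emit:
drive_tool:
  steps:
    - [0,0,0.0015,0,0.05]
    - [0,0,0.0015,0,0.05]
    - [0,0,0.0015,0,0.05]
    - [0,0,0.0015,0,0.05]

```text
clock: 22.5
position: [561.9, -46.6, 70.3]
ee_rot: [-0.641, 0.768, -0.0, -0.0]
contact_force: [-0.8, -0.5, -2.6]
gripper_width: 54.9
```

Emit:
drive_tool:
  steps:
    - [0,0,0.0015,0,0.05]
    - [0,0,0.0015,0,0.05]
    - [0,0,0.0015,0,0.05]
    - [0,0,0.0015,0,0.05]

```text
clock: 22.9
position: [561.9, -46.6, 64.3]
ee_rot: [-0.641, 0.768, -0.0, 0.0]
contact_force: [0.0, 0.4, -2.2]
gripper_width: 54.8
```

Emit:
drive_tool:
  steps:
    - [0,0,0.0015,0,0.05]
    - [0,0,0.0015,0,0.05]
    - [0,0,0.0015,0,0.05]

```text
clock: 23.2
position: [561.9, -46.6, 59.8]
ee_rot: [-0.641, 0.768, -0.0, 0.0]
contact_force: [0.3, 0.2, -2.6]
gripper_width: 55.0
```

```bash
python3 q.py
```

```text
rack [ 0.76 -9.48] z 59.79 yaw -0.1803 F x,y(rack),z 0.3 0.21 -2.58 w 54.96 [-0.04  0.05 -0.03] 23.2
```

Now past the lips, slowly.

Emit:
drive_tool:
  steps:
    - [0,0,0.001,0,0.05]
    - [0,0,0.001,0,0.05]
    - [0,0,0.001,0,0.05]
    - [0,0,0.001,0,0.05]

```text
clock: 23.6
position: [561.8, -46.6, 55.9]
ee_rot: [-0.641, 0.768, -0.0, 0.0]
contact_force: [0.3, 0.8, -3.1]
gripper_width: 54.8
```

Emit:
drive_tool:
  steps:
    - [0,0,0.0007,0,0.05]
    - [0,0,0.0007,0,0.05]

```text
clock: 23.8
position: [561.9, -46.6, 54.5]
ee_rot: [-0.641, 0.768, -0.0, 0.0]
contact_force: [-0.4, -1.1, -2.7]
gripper_width: 54.7
```

Emit:
drive_tool:
  steps:
    - [0,0,0.0007,0,0.05]
    - [0,0,0.0007,0,0.05]
    - [0,0,0.0007,0,0.05]

```text
clock: 24.1
position: [561.9, -46.6, 52.4]
ee_rot: [-0.641, 0.768, -0.0, 0.0]
contact_force: [-0.4, -0.5, -2.3]
gripper_width: 54.8
```

Emit:
drive_tool:
  steps:
    - [0,0,0.001,0,0.05]
    - [0,0,0.001,0,0.05]
    - [0,0,0.001,0,0.05]
    - [0,0,0.001,0,0.05]

```text
clock: 24.5
position: [561.8, -46.6, 48.3]
ee_rot: [-0.641, 0.768, 0.0, -0.0]
contact_force: [-0.2, -0.0, -2.8]
gripper_width: 55.2
```

```bash
python3 q.py
```

```text
rack [ 0.72 -9.5 ] z 48.31 yaw -0.1803 F x,y(rack),z -0.15 -0.06 -2.76 w 55.24 [-0.07  0.03 -0.01] 24.5
```

Emit:
drive_tool:
  steps:
    - [0,0,0.001,0,0.05]
    - [0,0,0.001,0,0.05]
    - [0,0,0.001,0,0.05]
    - [0,0,0.001,0,0.05]
    - [0,0,0.001,0,0.05]

```text
clock: 25.0
position: [561.9, -46.6, 43.3]
ee_rot: [-0.641, 0.768, -0.0, 0.0]
contact_force: [0.0, 0.2, -3.1]
gripper_width: 54.8
```

Emit:
drive_tool:
  steps:
    - [0,0,0.001,0,0.05]
    - [0,0,0.001,0,0.05]
    - [0,0,0.001,0,0.05]
    - [0,0,0.0007,0,0.05]

```text
clock: 25.4
position: [561.8, -46.6, 39.6]
ee_rot: [-0.641, 0.768, 0.0, -0.0]
contact_force: [0.7, 0.5, -2.4]
gripper_width: 55.1
```

Emit:
drive_tool:
  steps:
    - [0,0,0.0005,0,0.05]
    - [0,0,0.0005,0,0.05]

```text
clock: 25.6
position: [561.9, -46.6, 38.7]
ee_rot: [-0.641, 0.768, -0.0, 0.0]
contact_force: [0.3, -0.8, -3.4]
gripper_width: 55.1
```

Emit:
drive_tool:
  steps:
    - [0,0,0.0005,0,0.05]
    - [0,0,0.0005,0,0.05]

```text
clock: 25.8
position: [561.9, -46.6, 37.7]
ee_rot: [-0.641, 0.768, -0.0, 0.0]
contact_force: [0.5, 0.5, -1.6]
gripper_width: 54.7
```

```bash
python3 q.py
```

```text
rack [ 0.78 -9.48] z 37.69 yaw -0.1803 F x,y(rack),z 0.38 0.6 -1.63 w 54.72 [-0.01  0.02  0.01] 25.8
```

Emit:
drive_tool:
  steps:
    - [0,0,0.0004,0,0.05]

```text
clock: 25.9
position: [561.8, -46.6, 37.3]
ee_rot: [-0.641, 0.768, 0.0, -0.0]
contact_force: [0.8, 0.4, -2.5]
gripper_width: 54.8
```

Emit:
drive_tool:
  steps:
    - [0,0,0.0004,0,0.05]

```text
clock: 26.0
position: [561.9, -46.5, 37.0]
ee_rot: [-0.641, 0.768, -0.0, 0.0]
contact_force: [-0.8, 0.1, 0.8]
gripper_width: 54.8
```

Emit:
drive_tool:
  steps:
    - [0,0,0.0004,0,0.05]

```text
clock: 26.1
position: [561.9, -46.6, 36.9]
ee_rot: [-0.641, 0.768, -0.0, -0.0]
contact_force: [-0.9, 0.2, 3.6]
gripper_width: 54.7
```

Emit:
drive_tool:
  steps:
    - [0,0,0.0003,0,0.05]

```text
clock: 26.2
position: [561.9, -46.6, 36.9]
ee_rot: [-0.641, 0.768, -0.0, -0.0]
contact_force: [-4.3, 0.2, 5.9]
gripper_width: 54.5
```

Emit:
drive_tool:
  steps:
    - [0,0,-0.0005,0,0.05]
    - [0,0,0,0,0.057]
    - [0,0,0,0,0.065]
    - [0,0,0,0,0.075]
    - [0,0,0,0,0.0854]
    - [0,0,0,0,0.0854]

```text
clock: 26.8
position: [562.0, -46.6, 36.7]
ee_rot: [-0.641, 0.768, -0.0, 0.0]
contact_force: [-0.1, -0.1, 0.1]
gripper_width: 85.5
```

Emit:
drive_tool:
  steps:
    - [0,0,-0.01,0,0.0854]
    - [0,0,-0.03,0,0.0854]
    - [0,0,-0.04,0,0.0854]
    - [0,0,-0.04,0,0.0854]
    - [-0.02,0,-0.03,0,0.0854]
    - [-0.03,0,0,0,0.0854]
    - [-0.02,0,0,0,0.0854]
    - [0,0,0,0,0.0854]
    - [0,0,0,0,0.0854]

```text
clock: 27.7
position: [574.2, 22.4, 187.1]
ee_rot: [-0.641, 0.768, -0.0, 0.0]
contact_force: [0.6, -1.4, -0.7]
gripper_width: 85.4
```

```bash
python3 - <<'E'
import q
from h import *
im=shot("wrist","w11");print(state()[2])
im=cv2.resize(im,(800,600),interpolation=cv2.INTER_CUBIC)
cv2.imwrite("pics/w11.png",im)
im=shot("top","t11");cv2.imwrite("pics/t11c.png",cv2.resize(im[185:275,220:380],None,fx=5,fy=5,interpolation=cv2.INTER_CUBIC))
im=shot("scene","s11");cv2.imwrite("pics/s11c.png",cv2.resize(im[120:260,180:380],None,fx=4,fy=4,interpolation=cv2.INTER_CUBIC))
E
```

```text
rack [ 0.72 60.59] z 187.15 yaw -0.1794 F x,y(rack),z 0.87 -1.28 -0.73 w 85.41 [-0.02  0.01  0.02] 27.7
[574.09596227  21.91642821 186.90677704]
```

View pics/w11.png

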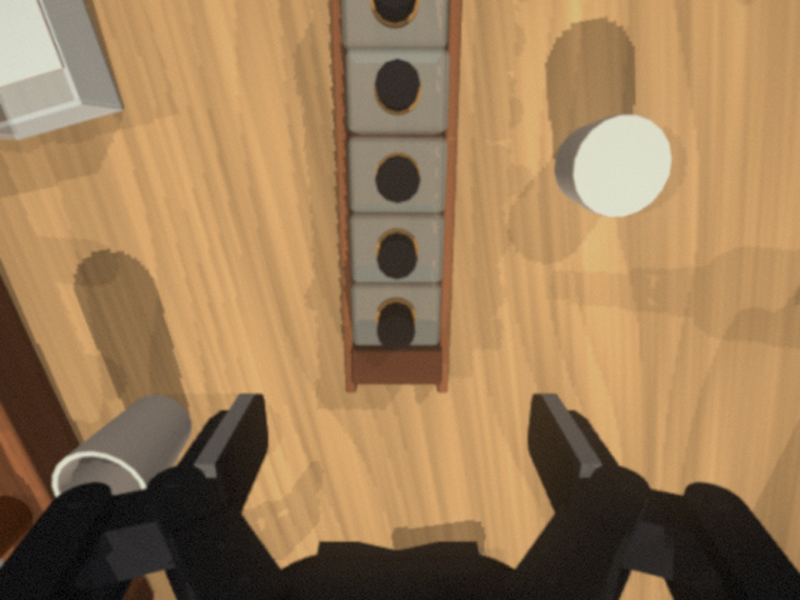

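View pics/s11c.png

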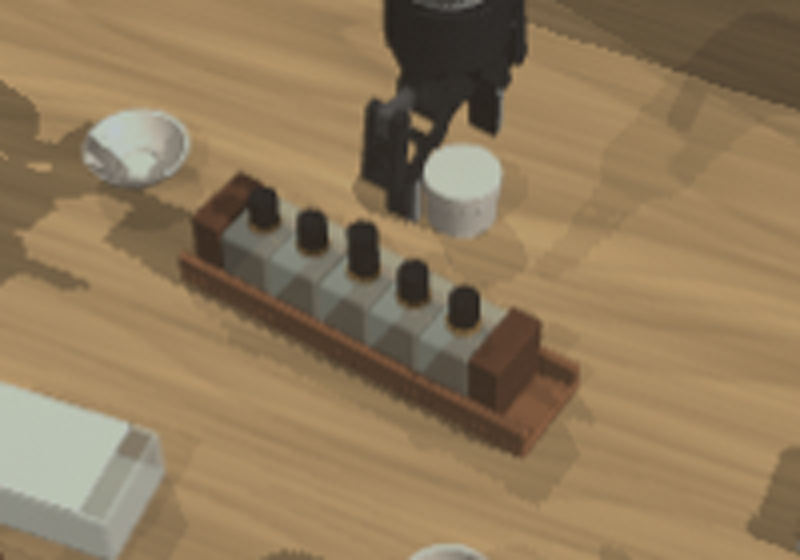

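View pics/t11c.png

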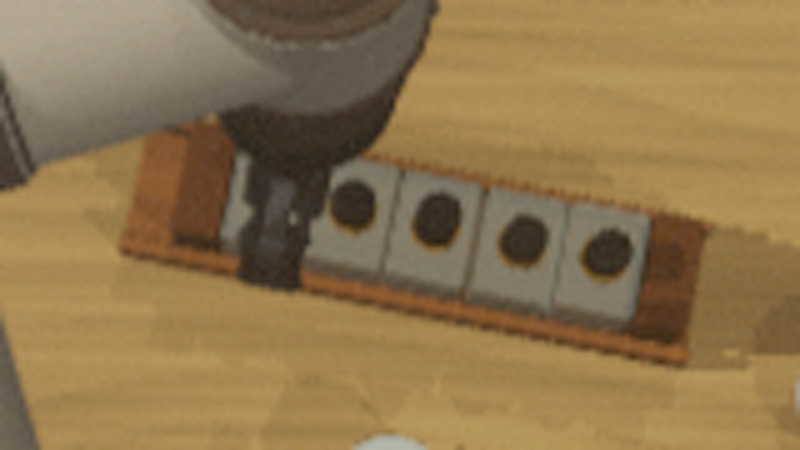

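```bash
python3 -c "
from bench import arm
print(arm.job_done())"
```

```text
the job is handed in; nothing more can be done
None
```

The fifth bottle is standing on the rack floor in the middle of the row, released, and the job was handed in at about 28 s on the robot's clock. The hand-in reported no verdict.

- **Left pair:** I held bottle_b by its body, 1–2 mm off the floor, and pushed until the force climbed at the left block. The highest side reading was about 8.3 N.
- **Right pair:** I did the same with bottle_c and bottle_d to the right. The highest side reading was about 7 N.
- **Fifth bottle:** I picked it up by the body, turned it square with the rack and lowered it midway between the two home positions I had felt. There was no noticeable side contact on the way down. It touched the floor at the height I expected, and I let go after pressing it down by about 8 N.
- **Last checks:** The wrist, scene and top pictures show five bottles upright and square, with the long cap in the middle. Both end bottles sit against their blocks. In the top picture the gripper hid part of bottle_a, but the other two views show it. The bystanders in view look unmoved. I did not photograph the brush or comb again after lifting the bottle from beside the brush, but the force readings there showed no contact with either.
- **Disagreements:** The home positions I felt gave a gap about 0.75 mm under the nominal 44.5 mm, and the caps seen by the wrist camera about 1 mm under. Both are within the uncertainty of the grip and the calibration.

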